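Wedge the new cabinet door shut

TASK

Gently swing the small cabinet's door fully shut, then take the wooden wedge and, with its base flat on the packing board in front of the door, work its thin end straight in under the free half of the door, little by little, until it jams the door tight. Stop as soon as it is firmly tight, so that the hinges are not strained; let go, leave the wedge jammed there and the door shut, and leave everything else where it is.

Things in the scene. Friction and masses are not known exactly. Their poses are not given: they have to be found in the camera images.
- cabinet: pale plywood cabinet without a bottom and with its back open below 50 mm, with its door, fixed on the saw top, 236 wide x 75 deep x 176 high. Origin: on the saw top below the middle of its front; x into it, y to the left seen from the robot, z up. The door's vertical hinge axis stands at x = 0, y = +100 mm
- entry (a point): point on the cabinet's front plane, at the lower edge of the shut door, y = -55 mm in the cabinet's frame: the middle of where the wedge is to go in. Below it lies the fixed, flat plywood packing board, 210 long, from 180 mm in front of the door to 30 mm behind its face, 110 wide, centred on this point; its top is 7.5 to 12 mm above the saw, not known better
- door (a joint): swing of the brown door (198 wide x 132 high x 16 thick, no handle), rad: 0 = shut on its stop, face flush with the cabinet's front; positive = free right end towards the robot. Stays where left (0.12 N m). Lower edge 22 mm above the saw, so 10 to 14.5 mm above the board: find it by feel. A wedge bearing on it with under 5 N does not hold; over 25 N strains the hinges
- wedge: plain orange-brown wooden wedge on its base, 170 long x 34 wide, 26 high at the thick end, 6 at the thin end, about 70 g. Origin: middle of its underside; x points to the thin end, z up. Friction on board and door is 0.5 to 0.7, so it stays in once driven; a push of 12 to 18 N along it, with its base flat on the board, makes it firmly tight (once it bites, about 10 N more for each mm further in)
- offcut_11: bystander: grey wooden stick of even thickness, about 112 long, 22 high; origin middle of its underside
- offcut_13: bystander: small brown offcut, about 48 x 42, 10 high; origin middle of its underside
- offcut_12: bystander: small pale offcut, about 58 x 46, 14 high; origin middle of its underside
- glue_tin: bystander: yellow glue bottle with a black cap, 50 across, 106 high, standing; origin middle of its underside
- offcut_2: bystander: thick pale offcut, about 69 x 60, 24 high; origin middle of its underside
- offcut_red: bystander: red-brown offcut, about 100 x 80, 23 high; origin middle of its underside
- offcut_cream: bystander: cream stick, about 109 x 42, 20 high; origin middle of its underside

How it is judged:
On the way, in this order (a step that is already met when the one before it is completed fails the run):
1. the door is pushed fully shut, with the wedge not yet at it (value of joint door below 0.03 rad and contact force between wedge and cabinet below 0.5 N), for 0.2 s.
2. the wedge, held in the fingers, bears on the door's lower edge with more than 5 N (contact force between wedge and cabinet above 5 N and contact force between wedge and the fingers above 1 N and value of joint door below 0.04 rad), for 0.1 s.
At the end, for the whole second after the job is handed in: the door is shut (within 0.04 rad), the wedge lies at rest with its base flat (within 0.06 rad) on the board, thin end under the door's free half and pointing straight in (within 0.2 rad), and is jammed: with nothing else touching it, it still bears on the door with more than 5 N (value of joint door below 0.04 rad and contact force between wedge and cabinet above 5 N and y of wedge in the frame of cabinet between -0.1 and 0 m and x of wedge in the frame of cabinet between -0.075 and 0.02 m and angle between the x axis of wedge and the x axis of cabinet, either way round below 0.2 rad and angle between wedge's own z axis and vertical below 0.06 rad and linear speed of wedge below 0.02 m/s).
It fails at once if the wedge bears on the door with more than 25 N (strained hinges) (contact force between wedge and cabinet above 25 N).
It fails at once if the fingers push on the cabinet or door with more than 40 N (contact force between cabinet and the fingers above 40 N).
It fails at once if a bystander is shifted by more than 40 mm (distance of any of offcut_11, offcut_13, offcut_12, glue_tin, offcut_2, offcut_red, offcut_cream from where it was at the start of the episode above 0.04 m).
It fails at once if the glue bottle is tipped (angle between glue_tin's own z axis and vertical above 0.4 rad).
It also fails if it takes over 70 s, if anything falls off the work surface, if the arm or the gripper's body presses on something with over 40 N, if the wrist force passes 120 N, or if a joint passes its speed limit or range.

ROBOT

A 6-joint arm with a two-finger parallel gripper is mounted at the origin on a cart in front of the work surface, level with it; the furniture and walls round the work are solid. World frame = base frame: x ahead of the robot, y to its left, z up, the work surface at z = 0. Lengths are in m, angles in rad, forces in N, time in s.
With the tool pointing down it reaches from about 0.375 to 0.825 m from the base axis. Payload 5.5 kg.
Tool frame: the origin (TCP) lies at the very end of the fingers, on their centre line; the grasp point (between the pads) lies 19 mm behind it; z points along the fingers, y is the line along which they close (so a half turn about z gives the same grasp; the last joint's range is limited). The gripper opens to 85 mm and grips with 20 to 120 N. Pads are 22 mm wide; open, the fingers measure 114 mm over their backs; the gripper's body (76 mm by 85 mm) begins 54 mm behind the grasp point. The pads swing forward as they close: fully open they stand 13 mm farther back than shut.
Start: joints at [-1.149, 0.314, -0.047, 1.21, 0, 1.571], TCP at [0.246, -0.547, 0.231] pointing down, gripper open.
Joint ranges: [-2.67, 2.67], [-0.69, 1.73], [-1.03, 1.25], [-2.08, 2.16], [-1.42, 1.45], [-3.14, 3.14]. Speed limits (rad/s): [2.39, 2.39, 3.01, 3.14, 3.14, 3.14].

INTERFACE

Orientations are given as a unit quaternion [x, y, z, w].
In Python, from station import ctrl gives the robot as it stands.
- The arm moves only by the tool send_rows, never from a script. Its argument "increments" is a list of rows, each an object of numbers: "dx", "dy", "dz": the shift along the tool's x, y, z in cm; "wx", "wy", "wz": the turn, a rotation vector about the tool's x, y, z in rad. A call has exactly 10 rows; each row shifts and turns the commanded pose from where the row before left it, along the tool's axes as they then stand; what a row does not reach is not made up. A row lasts 1/10 s, in which the tool goes at most 50 mm and 8.59 degrees, less where a joint would pass 70% of its speed; a pose out of reach is approached as far as the arm can. A call with a gripper value outside its range is refused whole. "gripper" is the opening, from 0 (shut) to 1 (fully open), set as the call begins (left out, the last holds). The fingers move at their own pace and stop on an object; "grip_force" is the grip in N (left out, the last holds). Time passes only in rows, so rows that do not move let the fingers close, or fill a call up. It gives the time, the measured TCP pose, the force, the opening and the grip force at its end, in the units of the state.
- ctrl.read_state(): the state, without advancing time (a new reading comes with each control period).
- ctrl.snapshot(name): name is "side" or "top"; returns the picture (384x512x3 uint8, red, green, blue); there is no depth.
- ctrl.camera_model(name): a dict with "fx", "fy", "cx", "cy" (pixels), "world_from_camera" (4x4, takes a point from camera to world coordinates). Camera axes: x right, y up, looking along -z (the intrinsics and any distortion apply to the point x, -y, -z); pixel columns grow to the right and rows downward; lengths in m; the calibration is good to about 2 mm. A picture is of the moment at which its call begins. camera_model takes no time and is no camera call.
- ctrl.close_job(): hands the job in; it is judged then, once.
The state is a dict: "time_s": time; "qpos": joint angles; "joint_vel": joint speeds; "joint_torque": joint torques, N m; "tool_pos": TCP position; "eef_rot": TCP orientation; "wrist_force": force on the tool from outside, world axes, zero at the start; "moment": the same for the moment, N m; "width": finger opening in m; "gripper_force": force on a finger pad.
Only numpy, scipy, OpenCV 4.12 (cv2) and the standard library are available. Lean on these libraries where they do the work, as an engineer would, in place of code of your own. Each camera call takes 0.05 s, during which the arm holds its last target. There are 200 camera calls.

## Working session

There is one attempt and no reset: what is moved stays moved. The work goes in short steps, Python scripts to look and compute and a tool call to move; the robot and the scene stay as the last step left them, time stands still between calls to the robot, and variables do not carry over. Pictures are saved under pics/ and viewed, at most 10 in all, crops included, and the job is handed in when it is done.

Besides the shell and the picture viewer there is one more tool, called as a command line: name --argument value ..., lists and objects as JSON in quotes. send_rows: Moves the arm, as the interface text tells. Its arguments: {"type":"object","properties":{"increments":{"type":"array"},"gripper":{"type":"number"},"grip_force":{"type":"number"}},"required":["increments"]}

```bash
mkdir -p pics; cat > h.py <<'E'
import numpy as np, cv2
from station import ctrl
from scipy.spatial.transform import Rotation as R
def shot(n,f):
    im=np.asarray(ctrl.snapshot(n)); cv2.imwrite('pics/'+f,cv2.resize(im[:,:,::-1],(800,600),interpolation=cv2.INTER_CUBIC))
def ray(n,u,v,z):
    "pixel (full-res 512x384) to world at height z"
    m=ctrl.camera_model(n); T=np.array(m['world_from_camera'])
    K=np.array([[m['fx'],0,m['cx']],[0,m['fy'],m['cy']],[0,0,1.]])
    d=m.get('dist',m.get('distortion',None))
    p=cv2.undistortPoints(np.array([[[u,v]]],float),K,None if d is None else np.array(d,float))[0,0]
    r=T[:3,:3]@[p[0],-p[1],-1]; o=T[:3,3]
    return o+r*(z-o[2])/r[2]
E
python3 - <<'E'
from h import *
for n in('side','top'): shot(n,n+'1.png'); print(n,{k:np.round(v,4).tolist() if not isinstance(v,str) else v for k,v in ctrl.camera_model(n).items()})
print(ctrl.read_state())
E
```

```text
side {'fx': 466.1754, 'fy': 466.1754, 'cx': 251.3531, 'cy': 189.9243, 'world_from_camera': [[-0.2328, -0.6245, 0.7455, 1.495], [0.9725, -0.1505, 0.1777, 0.1898], [0.0012, 0.7664, 0.6424, 0.8566], [0.0, 0.0, 0.0, 1.0]]}
top {'fx': 430.6682, 'fy': 430.6682, 'cx': 253.4011, 'cy': 189.6263, 'world_from_camera': [[-0.0285, 0.9868, -0.1595, 0.3838], [-0.9996, -0.0277, 0.0071, -0.0311], [0.0026, 0.1597, 0.9872, 1.1721], [0.0, 0.0, 0.0, 1.0]]}
{'time_s': 0.1, 'qpos': array([-1.14898199e+00,  3.14181300e-01, -4.79692254e-02,  1.21020986e+00,
       -4.00917551e-05,  1.57076379e+00]), 'joint_vel': array([ 2.10834796e-06, -8.26071840e-04,  2.07527040e-03,  7.84081638e-04,
       -7.87479829e-04, -2.28257335e-05]), 'joint_torque': array([-8.18414865e-04, -5.40769029e+01,  3.40540230e+01,  1.12542216e-02,
        4.95594247e-05,  5.98170431e-06]), 'tool_pos': array([ 0.24542426, -0.54693825,  0.23050953]), 'eef_rot': array([ 9.77837696e-01,  2.09362910e-01, -1.83304378e-04, -7.60504905e-04]), 'wrist_force': array([-0.38021539,  0.15088883, -0.32251259]), 'moment': array([0.06473952, 0.03660465, 0.0008729 ]), 'gripper_force': 0.0, 'width': 0.08544917628374693}
```

View pics/side1.png

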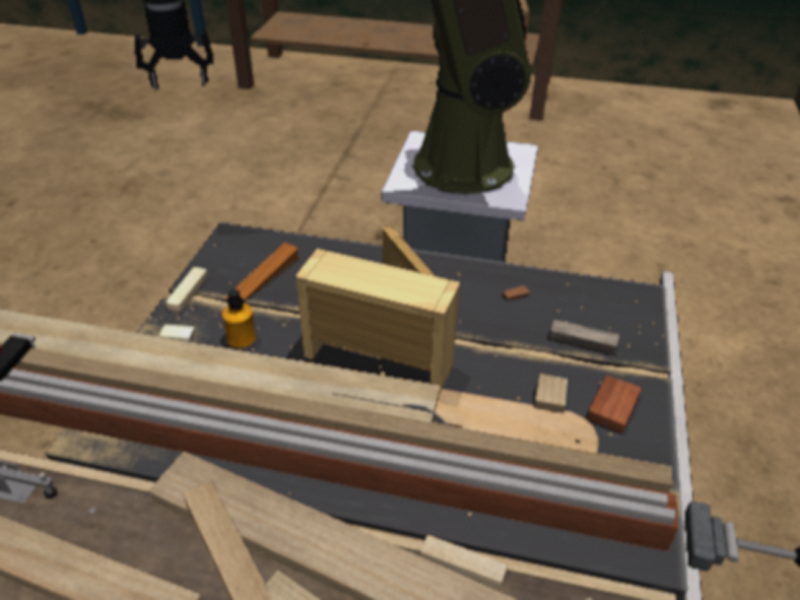

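View pics/top1.png

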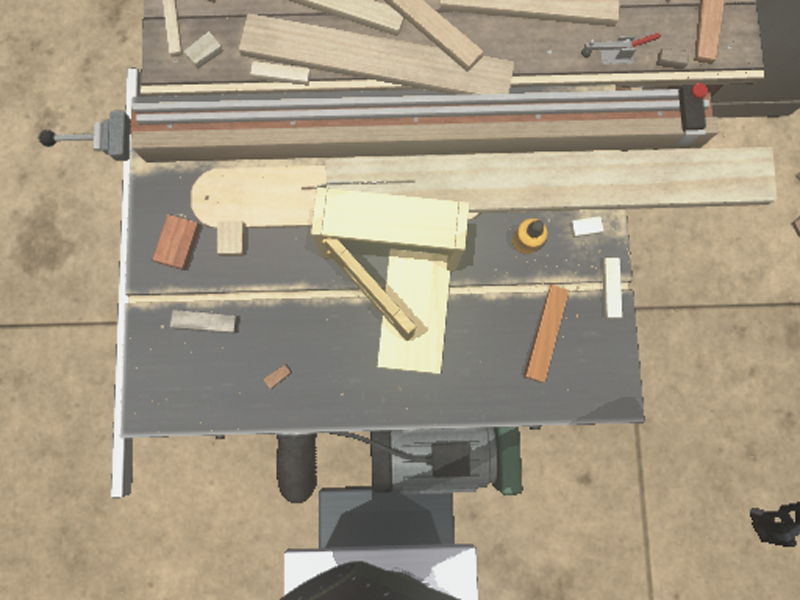

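The side view shows the cabinet from behind at (380,310) and the wedge at (238,298)–(296,247). In the top view the cabinet is at (390,220), the door is open with its free end at (410,333), the board spans (378–448, 250–372), and the wedge runs from (560,287) to (535,380). I'll zoom in next.

```bash
python3 - <<'E'
from h import *
t=np.asarray(ctrl.snapshot('top'))[:,:,::-1]; s=np.asarray(ctrl.snapshot('side'))[:,:,::-1]
a=t[115:250,190:420]   # top crop x3.4
a=cv2.resize(a,None,fx=3.4,fy=3.4,interpolation=cv2.INTER_CUBIC)
b=cv2.resize(s[145:235,95:300],None,fx=3.9,fy=3.9,interpolation=cv2.INTER_CUBIC)
print(a.shape,b.shape)
cv2.imwrite('pics/a.png',a);cv2.imwrite('pics/b.png',b)
E
```

```text
(459, 782, 3) (351, 800, 3)
```

View pics/a.png

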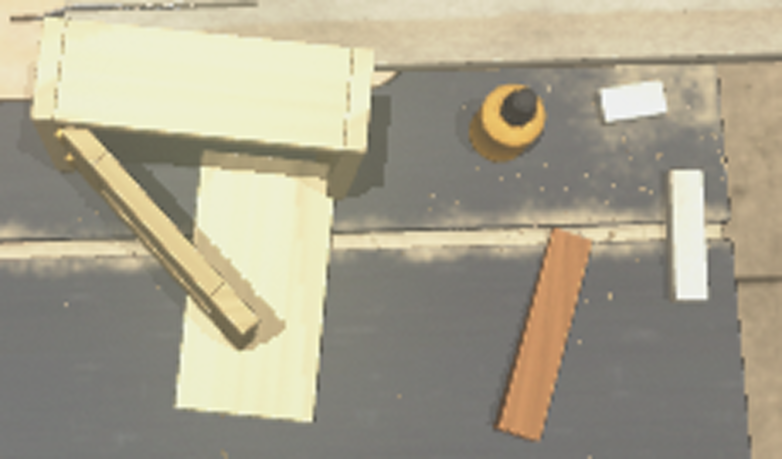

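View pics/b.png

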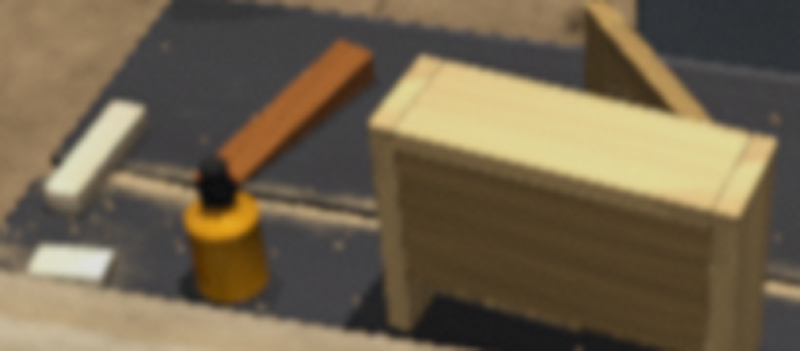

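The crops show the cabinet top with its front edge from (33,118) to (362,153). The wedge is thick at the robot end (498,430)/(542,440) and thin at the far end (553,229)/(592,240).

```bash
python3 - <<'E'
from h import *
f=lambda u,v,z: ray('top',190+u/3.4-.35,115+v/3.4-.35,z)
g=lambda u,v,z: ray('side',95+u/3.9-.37,145+v/3.9-.37,z)
FL,FR,BL,BR=[f(*p,.176) for p in((33,118),(362,153),(47,17),(373,50))]
sFR,sFL,sBR,sBL=[g(*p,.176) for p in((425,55),(775,143),(370,122),(738,217))]
for n,p in zip(('FL','FR','BL','BR','sFR','sFL','sBR','sBL'),(FL,FR,BL,BR,sFR,sFL,sBR,sBL)): print(n,p[:2].round(4))
d=FL-FR; print('w',np.linalg.norm(d),np.linalg.norm(FL-BL),'yaw',np.arctan2(-d[0],d[1]))
bl,br=f(176,407,.01),f(313,422,.01); print('board near',bl[:2],br[:2],np.linalg.norm(bl-br))
print('door end', f(240,333,.154)[:2],f(258,322,.154)[:2],'hinge end',f(62,132,.154)[:2])
w=[f(498,430,.026),f(542,440,.026),f(592,240,.006),f(553,229,.006)]
for p in w: print('w',p[:2].round(4))
print('side thick',g(345,40,.026)[:2],g(374,55,.026)[:2])
print('bottle',f(500,140,.0)[:2], f(520,104,.106)[:2])
for n,p in dict(white=(688,170),white2=(688,300)).items(): print(n,f(*p,.02)[:2])
E
```

```text
FL [0.6454 0.0874]
FR [ 0.6139 -0.1416]
BL [0.7186 0.0769]
BR [ 0.6881 -0.1526]
sFR [ 0.6162 -0.141 ]
sFL [0.652  0.0892]
sBR [ 0.6894 -0.1521]
sBL [0.723  0.0798]
w 0.2311429779066536 0.07398598497181538 yaw -0.1366309518492881
board near [ 0.45079108 -0.00382497] [ 0.4359279  -0.11165713] 0.1088516802015316
door end [ 0.4926993  -0.05311869] [ 0.50006508 -0.06594011] hinge end [0.64032219 0.06942711]
w [ 0.4249 -0.2543]
w [ 0.4162 -0.288 ]
w [ 0.576  -0.3432]
w [ 0.5859 -0.3122]
side thick [ 0.41829755 -0.28077032] [ 0.43179727 -0.25221927]
bottle [ 0.66234001 -0.27497119] [ 0.66442142 -0.26957592]
white [ 0.62860973 -0.42075394]
white2 [ 0.523282   -0.41232075]
```

send_rows --increments '[{"dx": 2.3, "dy": -2}, {"dx": 2.3, "dy": -2}, {"dx": 2.3, "dy": -2}, {"dx": 2.3, "dy": -2}, {"dx": 2.3, "dy": -2}, {"dx": 2.3, "dy": -2}, {"dx": 2.3, "dy": -2}, {"dx": 2.3, "dy": -2}, {"dx": 2.3, "dy": -2}, {"wz": 0.14}]' --gripper 0 --grip_force 40

```text
invalid input
```

```bash
cat > go.py <<'E'
import sys
from h import *
# go.py tx ty tz yaw : shift in current tool axes (cm) to the target, and remaining wz
s=ctrl.read_state(); r=R.from_quat(s['eef_rot']); M=r.as_matrix()
print('t',s['time_s'],'p',s['tool_pos'].round(4),'yaw',np.arctan2(M[1,0],M[0,0]).round(4),'tilt',M[:,2].round(4),'q',s['qpos'].round(3),'F',s['wrist_force'].round(2),'Mo',s['moment'].round(2),'w',round(s['width'],4),s['gripper_force'])
if len(sys.argv)>4:
    a=[float(v) for v in sys.argv[1:]]
    print('cm',(100*M.T@(np.array(a[:3])-s['tool_pos'])).round(3),'rotvec tool',(r.inv()*R.from_euler('xz',[np.pi,a[3]])).as_rotvec().round(4))
E
python3 go.py .5 .01 .231 -.145
```

```text
t 0.2 p [ 0.2455 -0.5471  0.2308] yaw 0.4218 tilt [-5.e-04  1.e-03 -1.e+00] q [-1.149  0.314 -0.048  1.21  -0.     1.571] F [-0.1  -0.08 -0.43] Mo [-0.02  0.03  0.01] w 0.0858 0.0
cm [ 4.6028e+01 -4.0408e+01  1.8000e-02] rotvec tool [-1.000e-03  3.000e-04  5.668e-01]
```

send_rows --increments '[{"dx": 2.3, "dy": -2, "dz": 0, "wx": 0, "wy": 0, "wz": 0}, {"dx": 2.3, "dy": -2, "dz": 0, "wx": 0, "wy": 0, "wz": 0}, {"dx": 2.3, "dy": -2, "dz": 0, "wx": 0, "wy": 0, "wz": 0}, {"dx": 2.3, "dy": -2, "dz": 0, "wx": 0, "wy": 0, "wz": 0}, {"dx": 2.3, "dy": -2, "dz": 0, "wx": 0, "wy": 0, "wz": 0}, {"dx": 2.3, "dy": -2, "dz": 0, "wx": 0, "wy": 0, "wz": 0}, {"dx": 2.3, "dy": -2, "dz": 0, "wx": 0, "wy": 0, "wz": 0}, {"dx": 2.3, "dy": -2, "dz": 0, "wx": 0, "wy": 0, "wz": 0}, {"dx": 2.3, "dy": -2, "dz": 0, "wx": 0, "wy": 0, "wz": 0}, {"dx": 0, "dy": 0, "dz": 0, "wx": 0, "wy": 0, "wz": 0.14}]' --gripper 0 --grip_force 40

```text
time_s: 1.2
tool_pos: [0.3616, -0.2956, 0.2313]
eef_rot: [0.99, 0.141, 0.0, -0.001]
wrist_force: [-1.0, -1.1, -0.6]
width: 0.0002
gripper_force: 0.0
```

```bash
python3 go.py .5 .01 .231 -.145
```

```text
t 1.2 p [ 0.3616 -0.2956  0.2313] yaw 0.2827 tilt [ 2.0e-04  1.4e-03 -1.0e+00] q [-6.860e-01  6.400e-02 -3.520e-01  1.155e+00  1.000e-03  2.173e+00] F [-0.99 -1.14 -0.55] Mo [-0.04 -0.06 -0.07] w 0.0002 0.0
cm [ 21.814 -25.487   0.071] rotvec tool [-1.400e-03 -3.000e-04  4.277e-01]
```

send_rows --increments '[{"dx": 0, "dy": 0, "dz": 0, "wx": 0, "wy": 0, "wz": -0.14}, {"dx": 0, "dy": 0, "dz": 0, "wx": 0, "wy": 0, "wz": -0.14}, {"dx": 0, "dy": 0, "dz": 0, "wx": 0, "wy": 0, "wz": -0.14}, {"dx": 0, "dy": 0, "dz": 0, "wx": 0, "wy": 0, "wz": -0.14}, {"dx": 0, "dy": 0, "dz": 0, "wx": 0, "wy": 0, "wz": -0.14}, {"dx": 0, "dy": 0, "dz": 0, "wx": 0, "wy": 0, "wz": -0.14}, {"dx": 0, "dy": 0, "dz": 0, "wx": 0, "wy": 0, "wz": -0.14}, {"dx": 0, "dy": 0, "dz": 0, "wx": 0, "wy": 0, "wz": -0.14}, {"dx": 0, "dy": 0, "dz": 0, "wx": 0, "wy": 0, "wz": -0.14}, {"dx": 0, "dy": 0, "dz": 0, "wx": 0, "wy": 0, "wz": -0.14}]'

```text
time_s: 2.2
tool_pos: [0.3607, -0.2983, 0.2312]
eef_rot: [0.665, 0.747, 0.0, -0.0]
wrist_force: [-0.1, -0.4, -0.8]
width: -0.0001
gripper_force: 0.0
```

send_rows --increments '[{"dx": 0, "dy": 0, "dz": 0, "wx": 0, "wy": 0, "wz": -0.131}, {"dx": 0, "dy": 0, "dz": 0, "wx": 0, "wy": 0, "wz": -0.131}, {"dx": 0, "dy": 0, "dz": 0, "wx": 0, "wy": 0, "wz": -0.131}, {"dx": 0, "dy": 0, "dz": 0, "wx": 0, "wy": 0, "wz": -0.131}, {"dx": 0, "dy": 0, "dz": 0, "wx": 0, "wy": 0, "wz": -0.131}, {"dx": 0, "dy": 0, "dz": 0, "wx": 0, "wy": 0, "wz": -0.131}, {"dx": 0, "dy": 0, "dz": 0, "wx": 0, "wy": 0, "wz": -0.131}, {"dx": 0, "dy": 0, "dz": 0, "wx": 0, "wy": 0, "wz": -0.131}, {"dx": 0, "dy": 0, "dz": 0, "wx": 0, "wy": 0, "wz": -0.131}, {"dx": 0, "dy": 0, "dz": 0, "wx": 0, "wy": 0, "wz": -0.131}]'

```text
time_s: 3.2
tool_pos: [0.3607, -0.2983, 0.2312]
eef_rot: [0.072, 0.997, 0.0, -0.0]
wrist_force: [-0.2, -0.1, 0.2]
width: -0.0003
gripper_force: 0.0
```

```bash
python3 go.py .495 .02 .231 2.9966
```

```text
t 3.2 p [ 0.3607 -0.2983  0.2312] yaw 2.9972 tilt [-2.e-04  2.e-04 -1.e+00] q [-0.691  0.066 -0.35   1.155  0.    -0.547] F [-0.22 -0.14  0.2 ] Mo [0.03 0.01 0.02] w -0.0003 0.0
cm [-8.7120e+00  3.3435e+01  2.0000e-02] rotvec tool [ 0.0002 -0.0003  0.0006]
```

send_rows --increments '[{"dx": -0.87, "dy": 3.34, "dz": 0, "wx": 0, "wy": 0, "wz": 0}, {"dx": -0.87, "dy": 3.34, "dz": 0, "wx": 0, "wy": 0, "wz": 0}, {"dx": -0.87, "dy": 3.34, "dz": 0, "wx": 0, "wy": 0, "wz": 0}, {"dx": -0.87, "dy": 3.34, "dz": 0, "wx": 0, "wy": 0, "wz": 0}, {"dx": -0.87, "dy": 3.34, "dz": 0, "wx": 0, "wy": 0, "wz": 0}, {"dx": -0.87, "dy": 3.34, "dz": 0, "wx": 0, "wy": 0, "wz": 0}, {"dx": -0.87, "dy": 3.34, "dz": 0, "wx": 0, "wy": 0, "wz": 0}, {"dx": -0.87, "dy": 3.34, "dz": 0, "wx": 0, "wy": 0, "wz": 0}, {"dx": -0.87, "dy": 3.34, "dz": 0, "wx": 0, "wy": 0, "wz": 0}, {"dx": -0.87, "dy": 3.34, "dz": 0, "wx": 0, "wy": 0, "wz": 0}]'

```text
time_s: 4.2
tool_pos: [0.4969, 0.0203, 0.2313]
eef_rot: [0.075, 0.997, -0.0, -0.0]
wrist_force: [0.9, -0.3, -0.0]
width: -0.0002
gripper_force: 0.0
```

send_rows --increments '[{"dx": 0, "dy": 0, "dz": 1.2, "wx": 0, "wy": 0, "wz": 0}, {"dx": 0, "dy": 0, "dz": 1.2, "wx": 0, "wy": 0, "wz": 0}, {"dx": 0, "dy": 0, "dz": 1.2, "wx": 0, "wy": 0, "wz": 0}, {"dx": 0, "dy": 0, "dz": 1.2, "wx": 0, "wy": 0, "wz": 0}, {"dx": 0, "dy": 0, "dz": 1.2, "wx": 0, "wy": 0, "wz": 0}, {"dx": 0, "dy": 0, "dz": 1.2, "wx": 0, "wy": 0, "wz": 0}, {"dx": 0, "dy": 0, "dz": 1.2, "wx": 0, "wy": 0, "wz": 0}, {"dx": 0, "dy": 0, "dz": 1.2, "wx": 0, "wy": 0, "wz": 0}, {"dx": 0, "dy": 0, "dz": 1.2, "wx": 0, "wy": 0, "wz": 0}, {"dx": 0, "dy": 0, "dz": 0.3, "wx": 0, "wy": 0, "wz": 0}]'

```text
time_s: 5.2
tool_pos: [0.4956, 0.0188, 0.1186]
eef_rot: [0.075, 0.997, -0.0, -0.001]
wrist_force: [-0.8, -0.0, 1.1]
width: 0.0002
gripper_force: 0.0
```

```bash
python3 go.py .6105 -.084 .12 2.9966
```

```text
t 5.2 p [0.4956 0.0188 0.1186] yaw 2.9918 tilt [-2.2e-03 -1.0e-04 -1.0e+00] q [ 0.038  0.2   -0.466  0.908  0.     0.188] F [-0.8  -0.03  1.07] Mo [-0.    0.04  0.01] w 0.0002 0.0
cm [-12.891  -8.453  -0.163] rotvec tool [-0.0004 -0.0022 -0.0048]
```

send_rows --increments '[{"dx": -1.05, "dy": -0.8, "dz": 0, "wx": 0, "wy": 0, "wz": 0}, {"dx": -1.05, "dy": -0.8, "dz": 0, "wx": 0, "wy": 0, "wz": 0}, {"dx": -1.05, "dy": -0.8, "dz": 0, "wx": 0, "wy": 0, "wz": 0}, {"dx": -1.05, "dy": -0.8, "dz": 0, "wx": 0, "wy": 0, "wz": 0}, {"dx": -1.05, "dy": -0.8, "dz": 0, "wx": 0, "wy": 0, "wz": 0}, {"dx": -1.05, "dy": -0.8, "dz": 0, "wx": 0, "wy": 0, "wz": 0}, {"dx": -1.05, "dy": -0.8, "dz": 0, "wx": 0, "wy": 0, "wz": 0}, {"dx": -1.05, "dy": -0.8, "dz": 0, "wx": 0, "wy": 0, "wz": 0}, {"dx": -1.05, "dy": -0.8, "dz": 0, "wx": 0, "wy": 0, "wz": 0}, {"dx": -1, "dy": -0.7, "dz": 0, "wx": 0, "wy": 0, "wz": 0}]'

```text
time_s: 6.2
tool_pos: [0.5889, -0.0757, 0.1202]
eef_rot: [0.075, 0.997, -0.0, -0.0]
wrist_force: [-0.4, 1.2, 0.5]
width: 0.0002
gripper_force: 0.5
```

send_rows --increments '[{"dx": -0.25, "dy": 0, "dz": 0, "wx": 0, "wy": 0, "wz": 0}, {"dx": -0.15, "dy": 0, "dz": 0, "wx": 0, "wy": 0, "wz": 0}, {"dx": -0.15, "dy": 0, "dz": 0, "wx": 0, "wy": 0, "wz": 0}, {"dx": -0.15, "dy": 0, "dz": 0, "wx": 0, "wy": 0, "wz": 0}, {"dx": -0.15, "dy": 0, "dz": 0, "wx": 0, "wy": 0, "wz": 0}, {"dx": -0.15, "dy": 0, "dz": 0, "wx": 0, "wy": 0, "wz": 0}, {"dx": -0.15, "dy": 0, "dz": 0, "wx": 0, "wy": 0, "wz": 0}, {"dx": -0.15, "dy": 0, "dz": 0, "wx": 0, "wy": 0, "wz": 0}, {"dx": -0.1, "dy": 0, "dz": 0, "wx": 0, "wy": 0, "wz": 0}, {"dx": 0, "dy": 0, "dz": 0, "wx": 0, "wy": 0, "wz": 0}]'

```text
time_s: 7.2
tool_pos: [0.6024, -0.0769, 0.1204]
eef_rot: [0.075, 0.997, 0.0, 0.0]
wrist_force: [0.5, 0.3, -0.2]
width: 0.0003
gripper_force: 0.0
```

```bash
python3 go.py .6105 -.084 .12 2.9966; python3 - <<'E'
from h import *
t=np.asarray(ctrl.snapshot('top'))[:,:,::-1]
cv2.imwrite('pics/c.png',cv2.resize(t[115:250,190:420],None,fx=3.4,fy=3.4,interpolation=cv2.INTER_CUBIC))
E
```

```text
t 7.2 p [ 0.6024 -0.0769  0.1204] yaw 2.9918 tilt [ 4.e-04  1.e-04 -1.e+00] q [-0.127  0.39  -0.199  0.982  0.     0.023] F [ 0.5   0.33 -0.16] Mo [-0.01 -0.01 -0.04] w 0.0003 0.011536142555996776
cm [-0.91  -0.577  0.037] rotvec tool [ 0.0002  0.0004 -0.0048]
```

View pics/c.png

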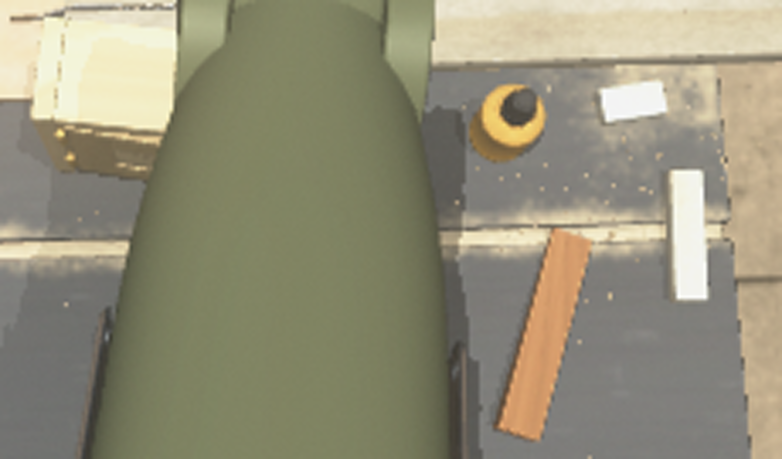

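The arm hides the door, which looks nearly shut at (100,165). I'll close the rest by feel.

send_rows --increments '[{"dx": -0.06, "dy": 0, "dz": 0, "wx": 0, "wy": 0, "wz": 0}, {"dx": -0.06, "dy": 0, "dz": 0, "wx": 0, "wy": 0, "wz": 0}, {"dx": -0.06, "dy": 0, "dz": 0, "wx": 0, "wy": 0, "wz": 0}, {"dx": -0.06, "dy": 0, "dz": 0, "wx": 0, "wy": 0, "wz": 0}, {"dx": -0.06, "dy": 0, "dz": 0, "wx": 0, "wy": 0, "wz": 0}, {"dx": -0.06, "dy": 0, "dz": 0, "wx": 0, "wy": 0, "wz": 0}, {"dx": -0.06, "dy": 0, "dz": 0, "wx": 0, "wy": 0, "wz": 0}, {"dx": -0.06, "dy": 0, "dz": 0, "wx": 0, "wy": 0, "wz": 0}, {"dx": -0.06, "dy": 0, "dz": 0, "wx": 0, "wy": 0, "wz": 0}, {"dx": 0, "dy": 0, "dz": 0, "wx": 0, "wy": 0, "wz": 0}]'

```text
time_s: 8.25
tool_pos: [0.6075, -0.0778, 0.1203]
eef_rot: [0.075, 0.997, -0.0, 0.0]
wrist_force: [-0.6, 0.5, -0.4]
width: -0.0001
gripper_force: 0.1
```

```bash
python3 go.py .6105 -.084 .12 2.9966
```

```text
t 8.25 p [ 0.6075 -0.0778  0.1203] yaw 2.9918 tilt [ 1.e-04 -0.e+00 -1.e+00] q [-0.127  0.4   -0.185  0.986 -0.     0.022] F [-0.63  0.49 -0.44] Mo [-0.02 -0.   -0.  ] w -0.0001 0.13173725455999374
cm [-0.387 -0.568  0.027] rotvec tool [-0.      0.0001 -0.0048]
```

send_rows --increments '[{"dx": -0.05, "dy": 0, "dz": 0, "wx": 0, "wy": 0, "wz": 0}, {"dx": -0.05, "dy": 0, "dz": 0, "wx": 0, "wy": 0, "wz": 0}, {"dx": -0.05, "dy": 0, "dz": 0, "wx": 0, "wy": 0, "wz": 0}, {"dx": -0.05, "dy": 0, "dz": 0, "wx": 0, "wy": 0, "wz": 0}, {"dx": -0.05, "dy": 0, "dz": 0, "wx": 0, "wy": 0, "wz": 0}, {"dx": -0.05, "dy": 0, "dz": 0, "wx": 0, "wy": 0, "wz": 0}, {"dx": -0.05, "dy": 0, "dz": 0, "wx": 0, "wy": 0, "wz": 0}, {"dx": -0.05, "dy": 0, "dz": 0, "wx": 0, "wy": 0, "wz": 0}, {"dx": 0, "dy": 0, "dz": 0, "wx": 0, "wy": 0, "wz": 0}, {"dx": 0, "dy": 0, "dz": 0, "wx": 0, "wy": 0, "wz": 0}]'

```text
time_s: 9.25
tool_pos: [0.6099, -0.078, 0.1199]
eef_rot: [0.075, 0.997, 0.0, -0.001]
wrist_force: [-5.9, 1.4, 2.3]
width: -0.0002
gripper_force: 0.1
```

```bash
python3 go.py .6105 -.084 .12 2.9966
```

```text
t 9.25 p [ 0.6099 -0.078   0.1199] yaw 2.9922 tilt [-2.7e-03  8.0e-04 -1.0e+00] q [-0.127  0.406 -0.175  0.992  0.     0.022] F [-5.87  1.39  2.27] Mo [0.24 0.95 0.17] w -0.0002 0.13308990003338295
cm [-0.15  -0.588 -0.009] rotvec tool [ 0.0004 -0.0028 -0.0044]
```

send_rows --increments '[{"dx": 1, "dy": 0, "dz": 0, "wx": 0, "wy": 0, "wz": 0}, {"dx": 1.5, "dy": 0, "dz": 0, "wx": 0, "wy": 0, "wz": 0}, {"dx": 2, "dy": 0, "dz": 0, "wx": 0, "wy": 0, "wz": 0}, {"dx": 2, "dy": 0, "dz": 0, "wx": 0, "wy": 0, "wz": 0}, {"dx": 2, "dy": 0, "dz": -1, "wx": 0, "wy": 0, "wz": 0}, {"dx": 0, "dy": 0, "dz": -2, "wx": 0, "wy": 0, "wz": 0}, {"dx": 0, "dy": 0, "dz": -2, "wx": 0, "wy": 0, "wz": 0.049}, {"dx": 0, "dy": 0, "dz": 0, "wx": 0, "wy": 0, "wz": 0.05}, {"dx": 0, "dy": 0, "dz": 0, "wx": 0, "wy": 0, "wz": 0.05}, {"dx": 0, "dy": 0, "dz": 0, "wx": 0, "wy": 0, "wz": 0.04}]' --gripper 1

```text
time_s: 10.25
tool_pos: [0.5277, -0.0657, 0.1709]
eef_rot: [0.17, 0.986, 0.0, 0.001]
wrist_force: [-0.7, 0.6, 0.3]
width: 0.0854
gripper_force: 0.0
```

```bash
python3 go.py .458 -.2844 .06 2.8026
```

```text
t 10.25 p [ 0.5277 -0.0657  0.1709] yaw 2.8009 tilt [ 2.1e-03 -2.0e-04 -1.0e+00] q [-0.124  0.217 -0.314  1.037  0.     0.217] F [-0.73  0.6   0.34] Mo [ 0.01  0.   -0.01] w 0.0854 0.0
cm [ -0.718 -22.95   11.076] rotvec tool [ 0.0005  0.002  -0.0017]
```

send_rows --increments '[{"dx": -0.07, "dy": -2.3, "dz": 0, "wx": 0, "wy": 0, "wz": 0}, {"dx": -0.07, "dy": -2.3, "dz": 0, "wx": 0, "wy": 0, "wz": 0}, {"dx": -0.07, "dy": -2.3, "dz": 0, "wx": 0, "wy": 0, "wz": 0}, {"dx": -0.07, "dy": -2.3, "dz": 0, "wx": 0, "wy": 0, "wz": 0}, {"dx": -0.07, "dy": -2.3, "dz": 0, "wx": 0, "wy": 0, "wz": 0}, {"dx": -0.07, "dy": -2.3, "dz": 1, "wx": 0, "wy": 0, "wz": 0}, {"dx": -0.07, "dy": -2.3, "dz": 2, "wx": 0, "wy": 0, "wz": 0}, {"dx": -0.07, "dy": -2.3, "dz": 2.5, "wx": 0, "wy": 0, "wz": 0}, {"dx": -0.07, "dy": -2.3, "dz": 3, "wx": 0, "wy": 0, "wz": 0}, {"dx": -0.07, "dy": -2.2, "dz": 2.5, "wx": 0, "wy": 0, "wz": 0}]'

```text
time_s: 11.25
tool_pos: [0.4575, -0.2849, 0.0594]
eef_rot: [0.169, 0.986, -0.0, 0.001]
wrist_force: [-0.5, 0.2, 0.5]
width: 0.0854
gripper_force: 0.0
```

```bash
python3 go.py .458 -.2844 .005 2.8026; python3 - <<'E'
from h import *
t=np.asarray(ctrl.snapshot('top'))[:,:,::-1]; s=np.asarray(ctrl.snapshot('side'))[:,:,::-1]
a=cv2.resize(t[115:250,190:420],None,fx=2.4,fy=2.4,interpolation=cv2.INTER_CUBIC)
b=cv2.resize(s[110:235,95:325],None,fx=2.4,fy=2.08,interpolation=cv2.INTER_CUBIC)
cv2.imwrite('pics/d.png',np.vstack([a,b]))
E
```

```text
t 11.25 p [ 0.4575 -0.2849  0.0594] yaw 2.8026 tilt [ 1.2e-03 -8.0e-04 -1.0e+00] q [-0.557  0.332 -0.441  0.796 -0.    -0.218] F [-0.49  0.15  0.54] Mo [-0.   -0.03 -0.05] w 0.0854 0.0
cm [-0.024  0.07   5.44 ] rotvec tool [-0.0003  0.0014  0.    ]
```

View pics/d.png

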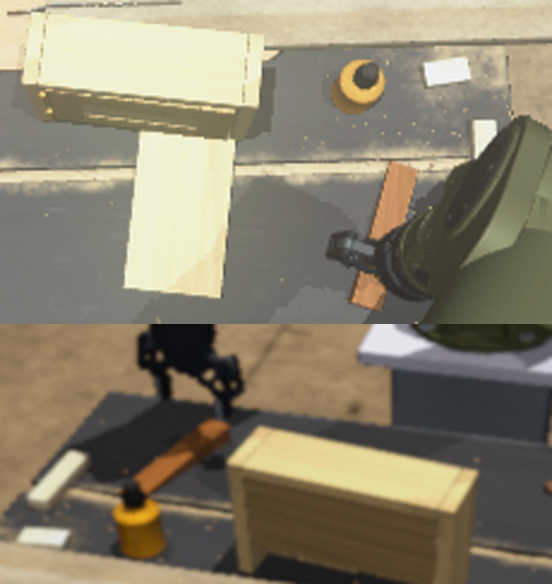

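The door is shut in the top part of the picture, and the open fingers straddle the wedge at about (365,250). Lowering now.

send_rows --increments '[{"dx": 0, "dy": 0, "dz": 1, "wx": 0, "wy": 0, "wz": 0}, {"dx": 0, "dy": 0, "dz": 1, "wx": 0, "wy": 0, "wz": 0}, {"dx": 0, "dy": 0, "dz": 1, "wx": 0, "wy": 0, "wz": 0}, {"dx": 0, "dy": 0, "dz": 1, "wx": 0, "wy": 0, "wz": 0}, {"dx": 0, "dy": 0, "dz": 0.7, "wx": 0, "wy": 0, "wz": 0}, {"dx": 0, "dy": 0, "dz": 0.5, "wx": 0, "wy": 0, "wz": 0}, {"dx": 0, "dy": 0, "dz": 0.3, "wx": 0, "wy": 0, "wz": 0}, {"dx": 0, "dy": 0, "dz": 0, "wx": 0, "wy": 0, "wz": 0}, {"dx": 0, "dy": 0, "dz": 0, "wx": 0, "wy": 0, "wz": 0}, {"dx": 0, "dy": 0, "dz": 0, "wx": 0, "wy": 0, "wz": 0}]'

```text
time_s: 12.35
tool_pos: [0.4581, -0.2842, 0.0056]
eef_rot: [0.169, 0.986, -0.0, 0.0]
wrist_force: [1.7, 0.4, -0.3]
width: 0.0854
gripper_force: 0.0
```

send_rows --increments '[{"dx": 0, "dy": 0, "dz": 0, "wx": 0, "wy": 0, "wz": 0}, {"dx": 0, "dy": 0, "dz": 0, "wx": 0, "wy": 0, "wz": 0}, {"dx": 0, "dy": 0, "dz": 0, "wx": 0, "wy": 0, "wz": 0}, {"dx": 0, "dy": 0, "dz": 0, "wx": 0, "wy": 0, "wz": 0}, {"dx": 0, "dy": 0, "dz": 0, "wx": 0, "wy": 0, "wz": 0}, {"dx": 0, "dy": 0, "dz": 0, "wx": 0, "wy": 0, "wz": 0}, {"dx": 0, "dy": 0, "dz": 0, "wx": 0, "wy": 0, "wz": 0}, {"dx": 0, "dy": 0, "dz": 0, "wx": 0, "wy": 0, "wz": 0}, {"dx": 0, "dy": 0, "dz": 0, "wx": 0, "wy": 0, "wz": 0}, {"dx": 0, "dy": 0, "dz": 0, "wx": 0, "wy": 0, "wz": 0}]' --gripper 0 --grip_force 60

```text
time_s: 13.35
tool_pos: [0.4581, -0.2842, 0.0057]
eef_rot: [0.169, 0.986, -0.0, 0.0]
wrist_force: [0.1, 0.5, 5.3]
width: 0.0325
gripper_force: 61.2
```

```bash
python3 go.py .458 -.2844 .1 2.8026
```

```text
t 13.35 p [ 0.4581 -0.2842  0.0057] yaw 2.8027 tilt [ 6.e-04 -4.e-04 -1.e+00] q [-0.555  0.398 -0.491  0.68  -0.    -0.216] F [0.08 0.5  5.28] Mo [-0.02  0.13 -0.02] w 0.0325 61.245092656463385
cm [-1.000e-03 -2.000e-02 -9.433e+00] rotvec tool [-0.0002  0.0007  0.0001]
```

send_rows --increments '[{"dx": 0, "dy": 0, "dz": -0.5, "wx": 0, "wy": 0, "wz": 0}, {"dx": 0, "dy": 0, "dz": -0.5, "wx": 0, "wy": 0, "wz": 0}, {"dx": 0, "dy": 0, "dz": -0.8, "wx": 0, "wy": 0, "wz": 0}, {"dx": 0, "dy": 0, "dz": -0.8, "wx": 0, "wy": 0, "wz": 0}, {"dx": 0, "dy": 0, "dz": -0.8, "wx": 0, "wy": 0, "wz": 0}, {"dx": 0, "dy": 0, "dz": -0.8, "wx": 0, "wy": 0, "wz": -0.04}, {"dx": 0, "dy": 0, "dz": -0.8, "wx": 0, "wy": 0, "wz": -0.05}, {"dx": 0, "dy": 0, "dz": -0.5, "wx": 0, "wy": 0, "wz": -0.05}, {"dx": 0, "dy": 0, "dz": 0, "wx": 0, "wy": 0, "wz": -0.054}, {"dx": 0, "dy": 0, "dz": 0, "wx": 0, "wy": 0, "wz": 0}]'

```text
time_s: 14.35
tool_pos: [0.4581, -0.2842, 0.0611]
eef_rot: [0.072, 0.997, -0.0, 0.0]
wrist_force: [0.1, 0.6, -0.7]
width: 0.0325
gripper_force: 60.7
```

```bash
python3 go.py .4685 -.0585 .06 2.9966
```

```text
t 14.35 p [ 0.4581 -0.2842  0.0611] yaw 2.9969 tilt [ 8.e-04 -5.e-04 -1.e+00] q [-0.555  0.33  -0.439  0.801  0.    -0.411] F [ 0.14  0.6  -0.71] Mo [-0.01  0.03  0.04] w 0.0325 60.69658236578107
cm [ 2.226 22.483  0.099] rotvec tool [-0.0004  0.0009  0.0003]
```

send_rows --increments '[{"dx": 1.2, "dy": 1, "dz": 0, "wx": 0, "wy": 0, "wz": 0}, {"dx": 1.2, "dy": 2, "dz": 0, "wx": 0, "wy": 0, "wz": 0}, {"dx": 0, "dy": 3, "dz": 0, "wx": 0, "wy": 0, "wz": 0}, {"dx": 0, "dy": 3, "dz": 0, "wx": 0, "wy": 0, "wz": 0}, {"dx": 0, "dy": 3, "dz": 0, "wx": 0, "wy": 0, "wz": 0}, {"dx": 0, "dy": 3, "dz": 0, "wx": 0, "wy": 0, "wz": 0}, {"dx": 0, "dy": 3, "dz": 0, "wx": 0, "wy": 0, "wz": 0}, {"dx": 0, "dy": 2.5, "dz": 0, "wx": 0, "wy": 0, "wz": 0}, {"dx": 0, "dy": 2, "dz": 0, "wx": 0, "wy": 0, "wz": 0}, {"dx": 0, "dy": 0, "dz": 0, "wx": 0, "wy": 0, "wz": 0}]'

```text
time_s: 15.35
tool_pos: [0.4668, -0.056, 0.0606]
eef_rot: [0.071, 0.997, 0.0, 0.0]
wrist_force: [-1.1, 0.5, -1.1]
width: 0.0324
gripper_force: 60.6
```

send_rows --increments '[{"dx": 0, "dy": 0, "dz": 0.8, "wx": 0, "wy": 0, "wz": 0}, {"dx": 0, "dy": 0, "dz": 0.8, "wx": 0, "wy": 0, "wz": 0}, {"dx": 0, "dy": 0, "dz": 0.8, "wx": 0, "wy": 0, "wz": 0}, {"dx": 0, "dy": 0, "dz": 0.6, "wx": 0, "wy": 0, "wz": 0}, {"dx": 0, "dy": 0, "dz": 0.4, "wx": 0, "wy": 0, "wz": 0}, {"dx": 0, "dy": 0, "dz": 0.3, "wx": 0, "wy": 0, "wz": 0}, {"dx": 0, "dy": 0, "dz": 0.2, "wx": 0, "wy": 0, "wz": 0}, {"dx": 0, "dy": 0, "dz": 0, "wx": 0, "wy": 0, "wz": 0}, {"dx": 0, "dy": 0, "dz": 0, "wx": 0, "wy": 0, "wz": 0}, {"dx": 0, "dy": 0, "dz": 0, "wx": 0, "wy": 0, "wz": 0}]'

```text
time_s: 16.35
tool_pos: [0.4668, -0.0579, 0.0215]
eef_rot: [0.072, 0.997, -0.0, 0.0]
wrist_force: [0.2, -1.1, -1.2]
width: 0.0321
gripper_force: 60.6
```

```bash
python3 go.py .4685 -.0585 .018 2.9966; python3 - <<'E'
from h import *
s=np.asarray(ctrl.snapshot('side'))[:,:,::-1];t=np.asarray(ctrl.snapshot('top'))[:,:,::-1]
a=cv2.resize(t[115:250,190:360],None,fx=2.4,fy=2.4,interpolation=cv2.INTER_CUBIC)
b=cv2.resize(s[130:265,175:345],None,fx=2.4,fy=2.4,interpolation=cv2.INTER_CUBIC)
cv2.imwrite('pics/e.png',np.hstack([a,b])[:,:800])
E
```

```text
t 16.35 p [ 0.4668 -0.0579  0.0215] yaw 2.9968 tilt [ 5.e-04 -1.e-04 -1.e+00] q [-0.123  0.27  -0.638  0.662  0.     0.021] F [ 0.22 -1.06 -1.2 ] Mo [-0.01 -0.02  0.01] w 0.0321 60.62072013504803
cm [-0.181 -0.035  0.355] rotvec tool [0.     0.0005 0.0002]
```

View pics/e.png

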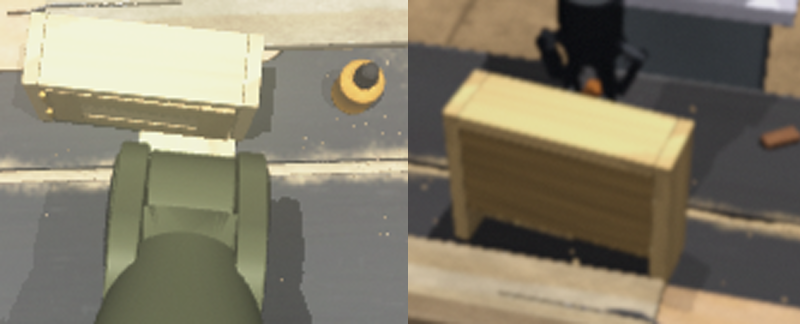

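The arm hides the wedge, so I'll lower it by feel.

send_rows --increments '[{"dx": 0, "dy": 0, "dz": 0.1, "wx": 0, "wy": 0, "wz": 0}, {"dx": 0, "dy": 0, "dz": 0.1, "wx": 0, "wy": 0, "wz": 0}, {"dx": 0, "dy": 0, "dz": 0.1, "wx": 0, "wy": 0, "wz": 0}, {"dx": 0, "dy": 0, "dz": 0.05, "wx": 0, "wy": 0, "wz": 0}, {"dx": 0, "dy": 0, "dz": 0.05, "wx": 0, "wy": 0, "wz": 0}, {"dx": 0, "dy": 0, "dz": 0.05, "wx": 0, "wy": 0, "wz": 0}, {"dx": 0, "dy": 0, "dz": 0.05, "wx": 0, "wy": 0, "wz": 0}, {"dx": 0, "dy": 0, "dz": 0, "wx": 0, "wy": 0, "wz": 0}, {"dx": 0, "dy": 0, "dz": 0, "wx": 0, "wy": 0, "wz": 0}, {"dx": 0, "dy": 0, "dz": 0, "wx": 0, "wy": 0, "wz": 0}]'

```text
time_s: 17.45
tool_pos: [0.4665, -0.0579, 0.0164]
eef_rot: [0.072, 0.997, -0.0, 0.0]
wrist_force: [-0.2, -0.1, 2.1]
width: 0.0327
gripper_force: 60.9
```

```bash
python3 go.py
```

```text
t 17.45 p [ 0.4665 -0.0579  0.0164] yaw 2.9968 tilt [ 0. -0. -1.] q [-0.123  0.277 -0.643  0.65  -0.     0.021] F [-0.19 -0.12  2.14] Mo [0.06 0.2  0.02] w 0.0327 60.87834815494716
```

send_rows --increments '[{"dx": 0, "dy": 0, "dz": 0.03, "wx": 0, "wy": 0, "wz": 0}, {"dx": 0, "dy": 0, "dz": 0.03, "wx": 0, "wy": 0, "wz": 0}, {"dx": 0, "dy": 0, "dz": 0, "wx": 0, "wy": 0, "wz": 0}, {"dx": 0, "dy": 0, "dz": 0, "wx": 0, "wy": 0, "wz": 0}, {"dx": 0, "dy": 0, "dz": 0, "wx": 0, "wy": 0, "wz": 0}, {"dx": 0, "dy": 0, "dz": 0, "wx": 0, "wy": 0, "wz": 0}, {"dx": 0, "dy": 0, "dz": 0, "wx": 0, "wy": 0, "wz": 0}, {"dx": 0, "dy": 0, "dz": 0, "wx": 0, "wy": 0, "wz": 0}, {"dx": 0, "dy": 0, "dz": 0, "wx": 0, "wy": 0, "wz": 0}, {"dx": 0, "dy": 0, "dz": 0, "wx": 0, "wy": 0, "wz": 0}]'

```text
time_s: 18.45
tool_pos: [0.4665, -0.0579, 0.0164]
eef_rot: [0.072, 0.997, -0.0, 0.0]
wrist_force: [-3.2, 0.4, 10.3]
width: 0.0324
gripper_force: 62.0
```

```bash
python3 go.py
```

```text
t 18.45 p [ 0.4665 -0.0579  0.0164] yaw 2.9968 tilt [ 2.e-04 -1.e-04 -1.e+00] q [-0.123  0.277 -0.643  0.65  -0.     0.021] F [-3.17  0.41 10.29] Mo [0.11 0.74 0.01] w 0.0324 62.03731494024396
```

send_rows --increments '[{"dx": 0, "dy": 0, "dz": -0.04, "wx": 0, "wy": 0, "wz": 0}, {"dx": -0.6, "dy": 0, "dz": 0, "wx": 0, "wy": 0, "wz": 0}, {"dx": -0.6, "dy": 0, "dz": 0, "wx": 0, "wy": 0, "wz": 0}, {"dx": -0.6, "dy": 0, "dz": 0, "wx": 0, "wy": 0, "wz": 0}, {"dx": -0.6, "dy": 0, "dz": 0, "wx": 0, "wy": 0, "wz": 0}, {"dx": -0.6, "dy": 0, "dz": 0, "wx": 0, "wy": 0, "wz": 0}, {"dx": -0.6, "dy": 0, "dz": 0, "wx": 0, "wy": 0, "wz": 0}, {"dx": -0.6, "dy": 0, "dz": 0, "wx": 0, "wy": 0, "wz": 0}, {"dx": -0.3, "dy": 0, "dz": 0, "wx": 0, "wy": 0, "wz": 0}, {"dx": 0, "dy": 0, "dz": 0, "wx": 0, "wy": 0, "wz": 0}]'

```text
time_s: 19.45
tool_pos: [0.5105, -0.0643, 0.0164]
eef_rot: [0.072, 0.997, 0.0, -0.001]
wrist_force: [-4.8, 1.1, 9.3]
width: 0.0331
gripper_force: 61.8
```

```bash
python3 go.py
```

```text
t 19.45 p [ 0.5105 -0.0643  0.0164] yaw 2.9968 tilt [-1.4e-03  2.0e-04 -1.0e+00] q [-0.125  0.348 -0.539  0.685  0.     0.019] F [-4.76  1.09  9.3 ] Mo [ 0.1   0.94 -0.01] w 0.0331 61.80617853999138
```

send_rows --increments '[{"dx": 0, "dy": 0, "dz": -0.04, "wx": 0, "wy": 0, "wz": 0}, {"dx": -0.15, "dy": 0, "dz": 0, "wx": 0, "wy": 0, "wz": 0}, {"dx": -0.15, "dy": 0, "dz": 0, "wx": 0, "wy": 0, "wz": 0}, {"dx": -0.15, "dy": 0, "dz": 0, "wx": 0, "wy": 0, "wz": 0}, {"dx": -0.15, "dy": 0, "dz": 0, "wx": 0, "wy": 0, "wz": 0}, {"dx": -0.15, "dy": 0, "dz": 0, "wx": 0, "wy": 0, "wz": 0}, {"dx": -0.15, "dy": 0, "dz": 0, "wx": 0, "wy": 0, "wz": 0}, {"dx": -0.15, "dy": 0, "dz": 0, "wx": 0, "wy": 0, "wz": 0}, {"dx": 0, "dy": 0, "dz": 0, "wx": 0, "wy": 0, "wz": 0}, {"dx": 0, "dy": 0, "dz": 0, "wx": 0, "wy": 0, "wz": 0}]'

```text
time_s: 20.45
tool_pos: [0.5216, -0.0659, 0.0164]
eef_rot: [0.072, 0.997, 0.0, 0.0]
wrist_force: [0.1, 0.1, -0.5]
width: 0.0325
gripper_force: 60.6
```

```bash
python3 go.py
```

```text
t 20.45 p [ 0.5216 -0.0659  0.0164] yaw 2.9968 tilt [ 2.e-04 -0.e+00 -1.e+00] q [-0.126  0.364 -0.514  0.693  0.     0.019] F [ 0.08  0.13 -0.51] Mo [-0.01 -0.01  0.  ] w 0.0325 60.63589579425752
```

send_rows --increments '[{"dx": -0.08, "dy": 0, "dz": 0.01, "wx": 0, "wy": 0, "wz": 0}, {"dx": -0.08, "dy": 0, "dz": 0, "wx": 0, "wy": 0, "wz": 0}, {"dx": -0.08, "dy": 0, "dz": 0, "wx": 0, "wy": 0, "wz": 0}, {"dx": -0.08, "dy": 0, "dz": 0, "wx": 0, "wy": 0, "wz": 0}, {"dx": -0.08, "dy": 0, "dz": 0, "wx": 0, "wy": 0, "wz": 0}, {"dx": -0.08, "dy": 0, "dz": 0, "wx": 0, "wy": 0, "wz": 0}, {"dx": -0.08, "dy": 0, "dz": 0, "wx": 0, "wy": 0, "wz": 0}, {"dx": -0.08, "dy": 0, "dz": 0, "wx": 0, "wy": 0, "wz": 0}, {"dx": 0, "dy": 0, "dz": 0, "wx": 0, "wy": 0, "wz": 0}, {"dx": 0, "dy": 0, "dz": 0, "wx": 0, "wy": 0, "wz": 0}]'

```text
time_s: 21.45
tool_pos: [0.528, -0.0668, 0.0164]
eef_rot: [0.072, 0.997, -0.0, 0.0]
wrist_force: [-0.5, -0.4, 0.8]
width: 0.0324
gripper_force: 60.7
```

```bash
python3 go.py
```

```text
t 21.45 p [ 0.528  -0.0668  0.0164] yaw 2.9968 tilt [ 5.e-04 -1.e-04 -1.e+00] q [-0.126  0.374 -0.499  0.698 -0.     0.019] F [-0.53 -0.39  0.79] Mo [ 0.04  0.03 -0.01] w 0.0324 60.710298428311944
```

send_rows --increments '[{"dx": -0.05, "dy": 0, "dz": 0, "wx": 0, "wy": 0, "wz": 0}, {"dx": -0.05, "dy": 0, "dz": 0, "wx": 0, "wy": 0, "wz": 0}, {"dx": -0.05, "dy": 0, "dz": 0, "wx": 0, "wy": 0, "wz": 0}, {"dx": -0.05, "dy": 0, "dz": 0, "wx": 0, "wy": 0, "wz": 0}, {"dx": -0.05, "dy": 0, "dz": 0, "wx": 0, "wy": 0, "wz": 0}, {"dx": -0.05, "dy": 0, "dz": 0, "wx": 0, "wy": 0, "wz": 0}, {"dx": 0, "dy": 0, "dz": 0, "wx": 0, "wy": 0, "wz": 0}, {"dx": 0, "dy": 0, "dz": 0, "wx": 0, "wy": 0, "wz": 0}, {"dx": 0, "dy": 0, "dz": 0, "wx": 0, "wy": 0, "wz": 0}, {"dx": 0, "dy": 0, "dz": 0, "wx": 0, "wy": 0, "wz": 0}]'

```text
time_s: 22.45
tool_pos: [0.5309, -0.0673, 0.0164]
eef_rot: [0.072, 0.997, -0.0, 0.0]
wrist_force: [-0.7, 0.2, 1.0]
width: 0.0327
gripper_force: 60.9
```

send_rows --increments '[{"dx": -0.03, "dy": 0, "dz": 0, "wx": 0, "wy": 0, "wz": 0}, {"dx": -0.03, "dy": 0, "dz": 0, "wx": 0, "wy": 0, "wz": 0}, {"dx": -0.03, "dy": 0, "dz": 0, "wx": 0, "wy": 0, "wz": 0}, {"dx": -0.03, "dy": 0, "dz": 0, "wx": 0, "wy": 0, "wz": 0}, {"dx": -0.03, "dy": 0, "dz": 0, "wx": 0, "wy": 0, "wz": 0}, {"dx": 0, "dy": 0, "dz": 0, "wx": 0, "wy": 0, "wz": 0}, {"dx": 0, "dy": 0, "dz": 0, "wx": 0, "wy": 0, "wz": 0}, {"dx": 0, "dy": 0, "dz": 0, "wx": 0, "wy": 0, "wz": 0}, {"dx": 0, "dy": 0, "dz": 0, "wx": 0, "wy": 0, "wz": 0}, {"dx": 0, "dy": 0, "dz": 0, "wx": 0, "wy": 0, "wz": 0}]'

```text
time_s: 23.45
tool_pos: [0.5323, -0.0675, 0.0164]
eef_rot: [0.072, 0.997, -0.0, 0.0]
wrist_force: [-2.3, 1.1, 3.1]
width: 0.0325
gripper_force: 61.1
```

```bash
python3 go.py
```

```text
t 23.45 p [ 0.5323 -0.0675  0.0164] yaw 2.9968 tilt [ 1.e-04 -0.e+00 -1.e+00] q [-0.126  0.381 -0.488  0.702 -0.     0.019] F [-2.25  1.13  3.05] Mo [ 0.01  0.37 -0.07] w 0.0325 61.1444010771811
```

send_rows --increments '[{"dx": -0.02, "dy": 0, "dz": -0.01, "wx": 0, "wy": 0, "wz": 0}, {"dx": -0.02, "dy": 0, "dz": 0, "wx": 0, "wy": 0, "wz": 0}, {"dx": -0.02, "dy": 0, "dz": 0, "wx": 0, "wy": 0, "wz": 0}, {"dx": -0.02, "dy": 0, "dz": 0, "wx": 0, "wy": 0, "wz": 0}, {"dx": 0, "dy": 0, "dz": 0, "wx": 0, "wy": 0, "wz": 0}, {"dx": 0, "dy": 0, "dz": 0, "wx": 0, "wy": 0, "wz": 0}, {"dx": 0, "dy": 0, "dz": 0, "wx": 0, "wy": 0, "wz": 0}, {"dx": 0, "dy": 0, "dz": 0, "wx": 0, "wy": 0, "wz": 0}, {"dx": 0, "dy": 0, "dz": 0, "wx": 0, "wy": 0, "wz": 0}, {"dx": 0, "dy": 0, "dz": 0, "wx": 0, "wy": 0, "wz": 0}]'

```text
time_s: 24.45
tool_pos: [0.533, -0.0676, 0.0165]
eef_rot: [0.072, 0.997, 0.0, -0.0]
wrist_force: [-0.1, -0.1, 0.5]
width: 0.0328
gripper_force: 60.6
```

```bash
python3 go.py
```

```text
t 24.45 p [ 0.533  -0.0676  0.0165] yaw 2.9968 tilt [-0.  0. -1.] q [-0.126  0.382 -0.486  0.703  0.     0.019] F [-0.11 -0.08  0.52] Mo [-0.01  0.01  0.02] w 0.0328 60.63731820322573
```

Not biting yet.

send_rows --increments '[{"dx": -0.03, "dy": 0, "dz": 0, "wx": 0, "wy": 0, "wz": 0}, {"dx": -0.03, "dy": 0, "dz": 0, "wx": 0, "wy": 0, "wz": 0}, {"dx": -0.03, "dy": 0, "dz": 0, "wx": 0, "wy": 0, "wz": 0}, {"dx": -0.03, "dy": 0, "dz": 0, "wx": 0, "wy": 0, "wz": 0}, {"dx": -0.03, "dy": 0, "dz": 0, "wx": 0, "wy": 0, "wz": 0}, {"dx": -0.03, "dy": 0, "dz": 0, "wx": 0, "wy": 0, "wz": 0}, {"dx": 0, "dy": 0, "dz": 0, "wx": 0, "wy": 0, "wz": 0}, {"dx": 0, "dy": 0, "dz": 0, "wx": 0, "wy": 0, "wz": 0}, {"dx": 0, "dy": 0, "dz": 0, "wx": 0, "wy": 0, "wz": 0}, {"dx": 0, "dy": 0, "dz": 0, "wx": 0, "wy": 0, "wz": 0}]'

```text
time_s: 25.45
tool_pos: [0.5346, -0.0678, 0.0164]
eef_rot: [0.072, 0.997, 0.0, -0.0]
wrist_force: [-0.6, -0.7, -0.7]
width: 0.0324
gripper_force: 60.6
```

```bash
python3 go.py
```

```text
t 25.45 p [ 0.5346 -0.0678  0.0164] yaw 2.9968 tilt [-3.e-04  1.e-04 -1.e+00] q [-0.126  0.385 -0.482  0.705  0.     0.019] F [-0.64 -0.66 -0.72] Mo [0.05 0.17 0.03] w 0.0324 60.62997920438647
```

send_rows --increments '[{"dx": -0.03, "dy": 0, "dz": 0, "wx": 0, "wy": 0, "wz": 0}, {"dx": -0.03, "dy": 0, "dz": 0, "wx": 0, "wy": 0, "wz": 0}, {"dx": -0.03, "dy": 0, "dz": 0, "wx": 0, "wy": 0, "wz": 0}, {"dx": -0.03, "dy": 0, "dz": 0, "wx": 0, "wy": 0, "wz": 0}, {"dx": -0.03, "dy": 0, "dz": 0, "wx": 0, "wy": 0, "wz": 0}, {"dx": 0, "dy": 0, "dz": 0, "wx": 0, "wy": 0, "wz": 0}, {"dx": 0, "dy": 0, "dz": 0, "wx": 0, "wy": 0, "wz": 0}, {"dx": 0, "dy": 0, "dz": 0, "wx": 0, "wy": 0, "wz": 0}, {"dx": 0, "dy": 0, "dz": 0, "wx": 0, "wy": 0, "wz": 0}, {"dx": 0, "dy": 0, "dz": 0, "wx": 0, "wy": 0, "wz": 0}]'

```text
time_s: 26.45
tool_pos: [0.5363, -0.0681, 0.0165]
eef_rot: [0.072, 0.997, -0.0, 0.0]
wrist_force: [-2.0, 0.4, 0.5]
width: 0.0325
gripper_force: 60.6
```

```bash
python3 go.py
```

```text
t 26.45 p [ 0.5363 -0.0681  0.0165] yaw 2.9968 tilt [ 1.e-04 -0.e+00 -1.e+00] q [-0.126  0.387 -0.478  0.706 -0.     0.019] F [-1.97  0.44  0.49] Mo [0.08 0.32 0.02] w 0.0325 60.63397136516869
```

send_rows --increments '[{"dx": -0.02, "dy": 0, "dz": 0, "wx": 0, "wy": 0, "wz": 0}, {"dx": -0.02, "dy": 0, "dz": 0, "wx": 0, "wy": 0, "wz": 0}, {"dx": -0.02, "dy": 0, "dz": 0, "wx": 0, "wy": 0, "wz": 0}, {"dx": -0.02, "dy": 0, "dz": 0, "wx": 0, "wy": 0, "wz": 0}, {"dx": 0, "dy": 0, "dz": 0, "wx": 0, "wy": 0, "wz": 0}, {"dx": 0, "dy": 0, "dz": 0, "wx": 0, "wy": 0, "wz": 0}, {"dx": 0, "dy": 0, "dz": 0, "wx": 0, "wy": 0, "wz": 0}, {"dx": 0, "dy": 0, "dz": 0, "wx": 0, "wy": 0, "wz": 0}, {"dx": 0, "dy": 0, "dz": 0, "wx": 0, "wy": 0, "wz": 0}, {"dx": 0, "dy": 0, "dz": 0, "wx": 0, "wy": 0, "wz": 0}]'

```text
time_s: 27.45
tool_pos: [0.5371, -0.0682, 0.0165]
eef_rot: [0.072, 0.997, -0.0, 0.0]
wrist_force: [-1.2, -0.7, -1.5]
width: 0.0327
gripper_force: 60.6
```

```bash
python3 go.py
```

```text
t 27.45 p [ 0.5371 -0.0682  0.0165] yaw 2.9968 tilt [ 1.e-04 -0.e+00 -1.e+00] q [-0.126  0.388 -0.476  0.707 -0.     0.019] F [-1.16 -0.72 -1.5 ] Mo [0.04 0.38 0.03] w 0.0327 60.6218240596354
```

send_rows --increments '[{"dx": -0.02, "dy": 0, "dz": 0.01, "wx": 0, "wy": 0, "wz": 0}, {"dx": -0.03, "dy": 0, "dz": 0, "wx": 0, "wy": 0, "wz": 0}, {"dx": -0.03, "dy": 0, "dz": 0, "wx": 0, "wy": 0, "wz": 0}, {"dx": -0.03, "dy": 0, "dz": 0, "wx": 0, "wy": 0, "wz": 0}, {"dx": 0, "dy": 0, "dz": 0, "wx": 0, "wy": 0, "wz": 0}, {"dx": 0, "dy": 0, "dz": 0, "wx": 0, "wy": 0, "wz": 0}, {"dx": 0, "dy": 0, "dz": 0, "wx": 0, "wy": 0, "wz": 0}, {"dx": 0, "dy": 0, "dz": 0, "wx": 0, "wy": 0, "wz": 0}, {"dx": 0, "dy": 0, "dz": 0, "wx": 0, "wy": 0, "wz": 0}, {"dx": 0, "dy": 0, "dz": 0, "wx": 0, "wy": 0, "wz": 0}]'

```text
time_s: 28.45
tool_pos: [0.5379, -0.0683, 0.0164]
eef_rot: [0.072, 0.997, 0.0, -0.0]
wrist_force: [-4.4, 0.4, 3.8]
width: 0.0324
gripper_force: 61.1
```

```bash
python3 go.py
```

```text
t 28.45 p [ 0.5379 -0.0683  0.0164] yaw 2.9969 tilt [-4.e-04  1.e-04 -1.e+00] q [-0.126  0.39  -0.473  0.708  0.     0.018] F [-4.44  0.36  3.79] Mo [ 0.17  0.97 -0.  ] w 0.0324 61.09880634583533
```

send_rows --increments '[{"dx": -0.02, "dy": 0, "dz": 0, "wx": 0, "wy": 0, "wz": 0}, {"dx": -0.02, "dy": 0, "dz": 0, "wx": 0, "wy": 0, "wz": 0}, {"dx": -0.02, "dy": 0, "dz": 0, "wx": 0, "wy": 0, "wz": 0}, {"dx": 0, "dy": 0, "dz": 0, "wx": 0, "wy": 0, "wz": 0}, {"dx": 0, "dy": 0, "dz": 0, "wx": 0, "wy": 0, "wz": 0}, {"dx": 0, "dy": 0, "dz": 0, "wx": 0, "wy": 0, "wz": 0}, {"dx": 0, "dy": 0, "dz": 0, "wx": 0, "wy": 0, "wz": 0}, {"dx": 0, "dy": 0, "dz": 0, "wx": 0, "wy": 0, "wz": 0}, {"dx": 0, "dy": 0, "dz": 0, "wx": 0, "wy": 0, "wz": 0}, {"dx": 0, "dy": 0, "dz": 0, "wx": 0, "wy": 0, "wz": 0}]'

```text
time_s: 29.45
tool_pos: [0.5381, -0.0683, 0.0164]
eef_rot: [0.072, 0.997, 0.0, -0.001]
wrist_force: [-5.9, 1.8, 5.7]
width: 0.0325
gripper_force: 61.3
```

```bash
python3 go.py
```

```text
t 29.45 p [ 0.5381 -0.0683  0.0164] yaw 2.9968 tilt [-1.1e-03  2.0e-04 -1.0e+00] q [-0.126  0.391 -0.472  0.709  0.     0.018] F [-5.95  1.76  5.72] Mo [0.18 1.33 0.02] w 0.0325 61.33517327718437
```

send_rows --increments '[{"dx": -0.03, "dy": 0, "dz": -0.01, "wx": 0, "wy": 0, "wz": 0}, {"dx": -0.03, "dy": 0, "dz": -0.01, "wx": 0, "wy": 0, "wz": 0}, {"dx": -0.03, "dy": 0, "dz": 0, "wx": 0, "wy": 0, "wz": 0}, {"dx": -0.02, "dy": 0, "dz": 0, "wx": 0, "wy": 0, "wz": 0}, {"dx": 0, "dy": 0, "dz": 0, "wx": 0, "wy": 0, "wz": 0}, {"dx": 0, "dy": 0, "dz": 0, "wx": 0, "wy": 0, "wz": 0}, {"dx": 0, "dy": 0, "dz": 0, "wx": 0, "wy": 0, "wz": 0}, {"dx": 0, "dy": 0, "dz": 0, "wx": 0, "wy": 0, "wz": 0}, {"dx": 0, "dy": 0, "dz": 0, "wx": 0, "wy": 0, "wz": 0}, {"dx": 0, "dy": 0, "dz": 0, "wx": 0, "wy": 0, "wz": 0}]'

```text
time_s: 30.45
tool_pos: [0.5382, -0.0683, 0.0164]
eef_rot: [0.072, 0.997, 0.0, -0.001]
wrist_force: [-8.1, 1.7, 6.3]
width: 0.0329
gripper_force: 61.4
```

```bash
python3 go.py
```

```text
t 30.45 p [ 0.5382 -0.0683  0.0164] yaw 2.9968 tilt [-2.7e-03  4.0e-04 -1.0e+00] q [-0.126  0.392 -0.47   0.711  0.     0.018] F [-8.14  1.75  6.33] Mo [ 0.17  1.68 -0.01] w 0.0329 61.43132555298507
```

send_rows --increments '[{"dx": -0.04, "dy": 0, "dz": -0.01, "wx": 0, "wy": 0, "wz": 0}, {"dx": -0.04, "dy": 0, "dz": -0.01, "wx": 0, "wy": 0, "wz": 0}, {"dx": -0.04, "dy": 0, "dz": -0.01, "wx": 0, "wy": 0, "wz": 0}, {"dx": -0.04, "dy": 0, "dz": 0, "wx": 0, "wy": 0, "wz": 0}, {"dx": 0, "dy": 0, "dz": 0, "wx": 0, "wy": 0, "wz": 0}, {"dx": 0, "dy": 0, "dz": 0, "wx": 0, "wy": 0, "wz": 0}, {"dx": 0, "dy": 0, "dz": 0, "wx": 0, "wy": 0, "wz": 0}, {"dx": 0, "dy": 0, "dz": 0, "wx": 0, "wy": 0, "wz": 0}, {"dx": 0, "dy": 0, "dz": 0, "wx": 0, "wy": 0, "wz": 0}, {"dx": 0, "dy": 0, "dz": 0, "wx": 0, "wy": 0, "wz": 0}]'

```text
time_s: 31.45
tool_pos: [0.5385, -0.0684, 0.0164]
eef_rot: [0.072, 0.997, 0.0, -0.002]
wrist_force: [-10.7, 1.9, 7.8]
width: 0.0328
gripper_force: 61.6
```

```bash
python3 go.py
```

```text
t 31.45 p [ 0.5385 -0.0684  0.0164] yaw 2.9969 tilt [-4.8e-03  7.0e-04 -1.0e+00] q [-0.126  0.394 -0.467  0.715  0.     0.018] F [-10.73   1.94   7.81] Mo [0.28 2.22 0.  ] w 0.0328 61.59936840645969
```

send_rows --increments '[{"dx": -0.04, "dy": 0, "dz": -0.02, "wx": 0, "wy": 0, "wz": 0}, {"dx": -0.04, "dy": 0, "dz": -0.02, "wx": 0, "wy": 0, "wz": 0}, {"dx": -0.04, "dy": 0, "dz": -0.02, "wx": 0, "wy": 0, "wz": 0}, {"dx": -0.04, "dy": 0, "dz": -0.01, "wx": 0, "wy": 0, "wz": 0}, {"dx": 0, "dy": 0, "dz": 0, "wx": 0, "wy": 0, "wz": 0}, {"dx": 0, "dy": 0, "dz": 0, "wx": 0, "wy": 0, "wz": 0}, {"dx": 0, "dy": 0, "dz": 0, "wx": 0, "wy": 0, "wz": 0}, {"dx": 0, "dy": 0, "dz": 0, "wx": 0, "wy": 0, "wz": 0}, {"dx": 0, "dy": 0, "dz": 0, "wx": 0, "wy": 0, "wz": 0}, {"dx": 0, "dy": 0, "dz": 0, "wx": 0, "wy": 0, "wz": 0}]'

```text
time_s: 32.45
tool_pos: [0.5388, -0.0685, 0.0164]
eef_rot: [0.072, 0.997, 0.0, -0.004]
wrist_force: [-12.1, 1.7, 6.0]
width: 0.0327
gripper_force: 61.3
```

```bash
python3 go.py
```

```text
t 32.45 p [ 0.5388 -0.0685  0.0164] yaw 2.9968 tilt [-0.0071  0.001  -1.    ] q [-0.126  0.396 -0.463  0.718  0.     0.018] F [-12.07   1.74   6.02] Mo [0.34 2.43 0.02] w 0.0327 61.33437780663371
```

send_rows --increments '[{"dx": -0.05, "dy": 0, "dz": -0.02, "wx": 0, "wy": 0, "wz": 0}, {"dx": -0.05, "dy": 0, "dz": -0.02, "wx": 0, "wy": 0, "wz": 0}, {"dx": -0.05, "dy": 0, "dz": -0.02, "wx": 0, "wy": 0, "wz": 0}, {"dx": -0.05, "dy": 0, "dz": -0.02, "wx": 0, "wy": 0, "wz": 0}, {"dx": 0, "dy": 0, "dz": 0, "wx": 0, "wy": 0, "wz": 0}, {"dx": 0, "dy": 0, "dz": 0, "wx": 0, "wy": 0, "wz": 0}, {"dx": 0, "dy": 0, "dz": 0, "wx": 0, "wy": 0, "wz": 0}, {"dx": 0, "dy": 0, "dz": 0, "wx": 0, "wy": 0, "wz": 0}, {"dx": 0, "dy": 0, "dz": 0, "wx": 0, "wy": 0, "wz": 0}, {"dx": 0, "dy": 0, "dz": 0, "wx": 0, "wy": 0, "wz": 0}]'

```text
time_s: 33.45
tool_pos: [0.5392, -0.0685, 0.0164]
eef_rot: [0.072, 0.997, 0.0, -0.005]
wrist_force: [-14.8, 1.7, 2.4]
width: 0.0326
gripper_force: 61.1
```

```bash
python3 go.py
```

```text
t 33.45 p [ 0.5392 -0.0685  0.0164] yaw 2.9968 tilt [-0.0098  0.0014 -1.    ] q [-0.127  0.399 -0.459  0.723  0.     0.018] F [-14.76   1.7    2.38] Mo [ 0.37  2.7  -0.02] w 0.0326 61.05193222872913
```

send_rows --increments '[{"dx": -0.04, "dy": 0, "dz": -0.01, "wx": 0, "wy": 0, "wz": 0}, {"dx": -0.04, "dy": 0, "dz": -0.01, "wx": 0, "wy": 0, "wz": 0}, {"dx": -0.04, "dy": 0, "dz": -0.01, "wx": 0, "wy": 0, "wz": 0}, {"dx": 0, "dy": 0, "dz": 0, "wx": 0, "wy": 0, "wz": 0}, {"dx": 0, "dy": 0, "dz": 0, "wx": 0, "wy": 0, "wz": 0}, {"dx": 0, "dy": 0, "dz": 0, "wx": 0, "wy": 0, "wz": 0}, {"dx": 0, "dy": 0, "dz": 0, "wx": 0, "wy": 0, "wz": 0}, {"dx": 0, "dy": 0, "dz": 0, "wx": 0, "wy": 0, "wz": 0}, {"dx": 0, "dy": 0, "dz": 0, "wx": 0, "wy": 0, "wz": 0}, {"dx": 0, "dy": 0, "dz": 0, "wx": 0, "wy": 0, "wz": 0}]'

```text
time_s: 34.45
tool_pos: [0.5394, -0.0685, 0.0164]
eef_rot: [0.072, 0.997, 0.0, -0.006]
wrist_force: [-16.6, 2.3, 4.3]
width: 0.0323
gripper_force: 61.1
```

```bash
python3 go.py
```

```text
t 34.45 p [ 0.5394 -0.0685  0.0164] yaw 2.9969 tilt [-0.0117  0.0017 -0.9999] q [-0.127  0.4   -0.457  0.725  0.     0.018] F [-16.59   2.32   4.27] Mo [0.47 3.16 0.03] w 0.0323 61.07435532845557
```

send_rows --increments '[{"dx": 0.1, "dy": 0, "dz": 0.03, "wx": 0, "wy": 0, "wz": 0}, {"dx": 0.1, "dy": 0, "dz": 0.03, "wx": 0, "wy": 0, "wz": 0}, {"dx": 0.1, "dy": 0, "dz": 0.03, "wx": 0, "wy": 0, "wz": 0}, {"dx": 0.1, "dy": 0, "dz": 0.03, "wx": 0, "wy": 0, "wz": 0}, {"dx": 0.1, "dy": 0, "dz": 0.02, "wx": 0, "wy": 0, "wz": 0}, {"dx": 0, "dy": 0, "dz": 0, "wx": 0, "wy": 0, "wz": 0}, {"dx": 0, "dy": 0, "dz": 0, "wx": 0, "wy": 0, "wz": 0}, {"dx": 0, "dy": 0, "dz": 0, "wx": 0, "wy": 0, "wz": 0}, {"dx": 0, "dy": 0, "dz": 0, "wx": 0, "wy": 0, "wz": 0}, {"dx": 0, "dy": 0, "dz": 0, "wx": 0, "wy": 0, "wz": 0}]'

```text
time_s: 35.45
tool_pos: [0.5394, -0.0685, 0.0164]
eef_rot: [0.072, 0.997, 0.0, -0.002]
wrist_force: [-6.0, 1.2, -0.1]
width: 0.0327
gripper_force: 60.7
```

```bash
python3 go.py
```

```text
t 35.45 p [ 0.5394 -0.0685  0.0164] yaw 2.9968 tilt [-3.3e-03  5.0e-04 -1.0e+00] q [-0.126  0.394 -0.467  0.713  0.     0.018] F [-5.97  1.24 -0.13] Mo [ 0.16  1.34 -0.03] w 0.0327 60.740341963246465
```

send_rows --increments '[{"dx": 0.1, "dy": 0, "dz": 0.02, "wx": 0, "wy": 0, "wz": 0}, {"dx": 0.1, "dy": 0, "dz": 0.02, "wx": 0, "wy": 0, "wz": 0}, {"dx": 0.05, "dy": 0, "dz": 0.01, "wx": 0, "wy": 0, "wz": 0}, {"dx": 0, "dy": 0, "dz": 0, "wx": 0, "wy": 0, "wz": 0}, {"dx": 0, "dy": 0, "dz": 0, "wx": 0, "wy": 0, "wz": 0}, {"dx": 0, "dy": 0, "dz": 0, "wx": 0, "wy": 0, "wz": 0}, {"dx": 0, "dy": 0, "dz": 0, "wx": 0, "wy": 0, "wz": 0}, {"dx": 0, "dy": 0, "dz": 0, "wx": 0, "wy": 0, "wz": 0}, {"dx": 0, "dy": 0, "dz": 0, "wx": 0, "wy": 0, "wz": 0}, {"dx": 0, "dy": 0, "dz": 0, "wx": 0, "wy": 0, "wz": 0}]' --grip_force 20

```text
time_s: 36.45
tool_pos: [0.5394, -0.0685, 0.017]
eef_rot: [0.072, 0.997, -0.0, 0.001]
wrist_force: [2.6, 0.4, -6.1]
width: 0.0328
gripper_force: 60.0
```

send_rows --increments '[{"dx": 0, "dy": 0, "dz": 0, "wx": 0, "wy": 0, "wz": 0}, {"dx": 0, "dy": 0, "dz": 0, "wx": 0, "wy": 0, "wz": 0}, {"dx": 0, "dy": 0, "dz": 0, "wx": 0, "wy": 0, "wz": 0}, {"dx": 0, "dy": 0, "dz": 0, "wx": 0, "wy": 0, "wz": 0}, {"dx": 0, "dy": 0, "dz": 0, "wx": 0, "wy": 0, "wz": 0}, {"dx": 0, "dy": 0, "dz": 0, "wx": 0, "wy": 0, "wz": 0}, {"dx": 0, "dy": 0, "dz": 0, "wx": 0, "wy": 0, "wz": 0}, {"dx": 0, "dy": 0, "dz": 0, "wx": 0, "wy": 0, "wz": 0}, {"dx": 0, "dy": 0, "dz": 0, "wx": 0, "wy": 0, "wz": 0}, {"dx": 0, "dy": 0, "dz": 0, "wx": 0, "wy": 0, "wz": 0}]' --gripper 0.8

```text
time_s: 37.45
tool_pos: [0.5387, -0.0684, 0.0168]
eef_rot: [0.072, 0.997, 0.0, -0.0]
wrist_force: [-0.6, -0.1, -0.5]
width: 0.0685
gripper_force: 0.0
```

```bash
python3 go.py
```

```text
t 37.45 p [ 0.5387 -0.0684  0.0168] yaw 2.9968 tilt [-0.  0. -1.] q [-0.126  0.39  -0.471  0.709  0.     0.018] F [-0.59 -0.06 -0.51] Mo [-0.    0.03  0.02] w 0.0685 0.0
```

send_rows --increments '[{"dx": 0, "dy": 0, "dz": -1, "wx": 0, "wy": 0, "wz": 0}, {"dx": 0, "dy": 0, "dz": -1, "wx": 0, "wy": 0, "wz": 0}, {"dx": 0, "dy": 0, "dz": -2, "wx": 0, "wy": 0, "wz": 0}, {"dx": 0, "dy": 0, "dz": -3, "wx": 0, "wy": 0, "wz": 0}, {"dx": 0, "dy": 0, "dz": -3, "wx": 0, "wy": 0, "wz": 0}, {"dx": 0, "dy": 0, "dz": -3, "wx": 0, "wy": 0, "wz": 0}, {"dx": 0, "dy": 0, "dz": -3, "wx": 0, "wy": 0, "wz": 0}, {"dx": 0, "dy": 0, "dz": -2, "wx": 0, "wy": 0, "wz": 0}, {"dx": 0, "dy": 0, "dz": -2, "wx": 0, "wy": 0, "wz": 0}, {"dx": 0, "dy": 0, "dz": 0, "wx": 0, "wy": 0, "wz": 0}]'

```text
time_s: 38.45
tool_pos: [0.5407, -0.0687, 0.2209]
eef_rot: [0.072, 0.997, -0.0, 0.003]
wrist_force: [0.3, 0.5, -0.0]
width: 0.0683
gripper_force: 0.0
```

send_rows --increments '[{"dx": 0, "dy": -2, "dz": 0, "wx": 0, "wy": 0, "wz": 0}, {"dx": 0, "dy": -3, "dz": 0, "wx": 0, "wy": 0, "wz": 0}, {"dx": 0, "dy": -3, "dz": 0, "wx": 0, "wy": 0, "wz": 0}, {"dx": 0, "dy": -3, "dz": 0, "wx": 0, "wy": 0, "wz": 0}, {"dx": 0, "dy": -3, "dz": 0, "wx": 0, "wy": 0, "wz": 0}, {"dx": 0, "dy": -3, "dz": 0, "wx": 0, "wy": 0, "wz": 0}, {"dx": 0, "dy": -3, "dz": 0, "wx": 0, "wy": 0, "wz": 0}, {"dx": 0, "dy": -3, "dz": 0, "wx": 0, "wy": 0, "wz": 0}, {"dx": 0, "dy": -2, "dz": 0, "wx": 0, "wy": 0, "wz": 0}, {"dx": 0, "dy": 0, "dz": 0, "wx": 0, "wy": 0, "wz": 0}]'

```text
time_s: 39.45
tool_pos: [0.5018, -0.318, 0.2162]
eef_rot: [0.074, 0.997, -0.0, -0.0]
wrist_force: [0.3, -0.2, 0.2]
width: 0.0684
gripper_force: 0.0
```

```bash
python3 go.py; python3 - <<'E'
from h import *
t=np.asarray(ctrl.snapshot('top'))[:,:,::-1]
cv2.imwrite('pics/f.png',cv2.resize(t[115:250,190:420],None,fx=3.4,fy=3.4,interpolation=cv2.INTER_CUBIC))
E
```

```text
t 39.45 p [ 0.5018 -0.318   0.2162] yaw 2.9937 tilt [-6.e-04 -4.e-04 -1.e+00] q [-5.640e-01  3.090e-01 -8.800e-02  1.174e+00 -1.000e-03 -4.170e-01] F [ 0.29 -0.2   0.2 ] Mo [-0.   -0.01  0.04] w 0.0684 0.0
```

View pics/f.png

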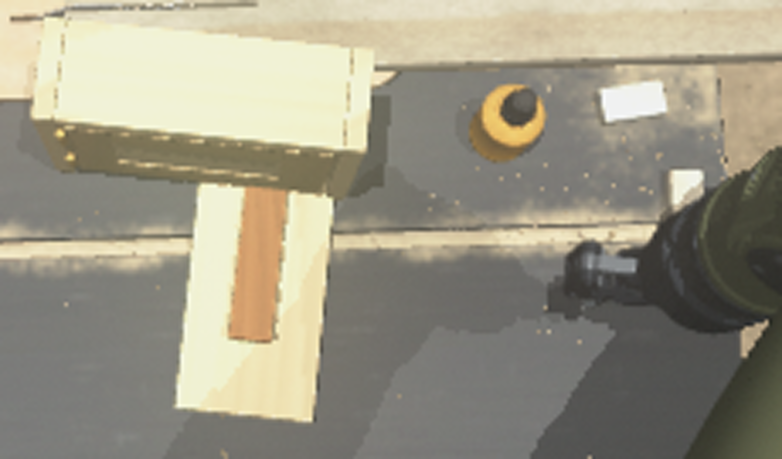

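The wedge lies straight under the door's free half, from (253,341) to (265,188). The door is shut and the bystanders haven't moved.

```bash
python3 -c "
from station import ctrl
print(ctrl.close_job())"
```

```text
the job is handed in; nothing more can be done
None
```

I swung the door shut, drove the wedge in until the push reached about 17 N, let go and handed the job in at about 40 s; the last picture shows the door shut and the wedge straight under its free half, but the force left on the door was judged by feel, not measured, and no verdict came back.

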